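# Wipe porcelain chips off a reader's loading deck

### The job

A spot plate has broken on the reader's loading deck, partly under its bridge. Take the scraper by its leaning handle, reach under the bridge behind the chips and wipe all five towards you off the front edge of the deck into the catch tray, moving them with the scraper and not with the gripper. Then set the scraper down standing on its block on the bench, clear of the station, and leave the other things where they are.

Things in the scene. Friction and masses are not known exactly. Their poses are not given: they have to be found in the camera images.
- station: fixed loading station on the bench, 255 deep, 225 wide, 295 high: a raised deck, a catch tray in front of it and a bridge over it. Origin on the bench under the deck's centre; +x is its back (roughly away from the robot), -x its front, y across, z up
- deck (a point): centre of the top face of the deck, a dark steel plate 150 (x) by 170 (y), 50 above the bench, open at front and back; along both sides a lip 12 high and 8 wide with inner faces at y = +-77. Axes as the station's
- tray (a point): centre of the inner floor of the grey open catch tray against the deck's front edge; inside it is 100 (x) by 160 (y), its floor 12 above the bench (38 below the deck) and its front and side walls 42 above the bench. Axes as the station's
- beam (a point): middle of the lower front edge of the bridge: a white beam 45 deep, 222 long, 45 high, its front face straight above the deck's centre, its underside 250 above the bench (200 above the deck), on two white posts 45 by 26 with inner faces at y = +-85. Axes as the station's
- scraper: loose scraper, 0.3 kg: aluminium block 30 (x) by 130 (y) by 20 (z) standing on its flat underside, with a grey flat bar handle 24 wide (y), 12 thick, rising from the middle of its top and leaning 30 degrees towards its -x, its free end 47 behind and 100 above the origin. Origin: centre of the underside. It starts on the bench left or right of the station, handle leaning roughly towards the robot
- scraper_grip (a point): grip point in the middle of the handle, 75 up along it: 37 behind (-x) and 83 above the scraper's origin; axes as the scraper's. Pinch the 24 width (along y) with the fingers pointing along the leaning handle
- tipbox: loose bystander: blue pipette-tip box with a clear cover, 85 by 120 by 64 high, on the other side of the station; origin under its centre
- jar: loose bystander: amber jar, 52 across, 70 high; origin under its centre
- beaker: loose bystander: glass cup, 68 across, 85 high; origin under its centre
- cartridge: loose bystander: clear reagent strip lying on the bench beside the tray, nearer the robot, 22 by 105 by 18 high; origin under its centre
- chip1: one of five loose white porcelain chips lying on the deck, about 20 by 15, 8 thick; origin at the middle of its underside as it lies at the start
- chip2: one of five loose white porcelain chips lying on the deck, about 20 by 15, 8 thick; origin at the middle of its underside as it lies at the start
- chip3: one of five loose white porcelain chips lying on the deck, about 20 by 15, 8 thick; origin at the middle of its underside as it lies at the start
- chip4: one of five loose white porcelain chips lying on the deck, about 20 by 15, 8 thick; origin at the middle of its underside as it lies at the start
- chip5: one of five loose white porcelain chips lying on the deck, about 20 by 15, 8 thick; origin at the middle of its underside as it lies at the start

How it is judged (in metres and radians):
On the way, in this order (a step that is already met when the one before it is completed fails the run):
1. the scraper is picked up off the bench (height (world z) of scraper above 0.03 m), for 0.1 s.
2. all five chips are in the catch tray (x of chip1 in the frame of tray between -0.05 and 0.05 m and y of chip1 in the frame of tray between -0.08 and 0.08 m and z of each of chip1, chip2, chip3, chip4, chip5 in the frame of tray below 0.033 m and x of chip2 in the frame of tray between -0.05 and 0.05 m and y of chip2 in the frame of tray between -0.08 and 0.08 m and x of chip3 in the frame of tray between -0.05 and 0.05 m and y of chip3 in the frame of tray between -0.08 and 0.08 m and x of chip4 in the frame of tray between -0.05 and 0.05 m and y of chip4 in the frame of tray between -0.08 and 0.08 m and x of chip5 in the frame of tray between -0.05 and 0.05 m and y of chip5 in the frame of tray between -0.08 and 0.08 m), for 0.2 s.
At the end, for the whole second after the job is handed in: all five chips lie at rest inside the catch tray (origin within 50 mm in x and 80 mm in y of the tray's centre and less than 33 mm above its floor), and the scraper stands at rest on its block's underside on the bench (within 6 mm in height and 0.1 rad of upright), not touching the station (all of step 2 and linear speed of each of chip1, chip2, chip3, chip4, chip5, scraper below 0.02 m/s and height (world z) of scraper between -0.006 and 0.006 m and angle between scraper's own z axis and vertical below 0.1 rad and contact force between scraper and station below 0.2 N).
It fails at once if the gripper or arm pushes a chip (more than 1 N) (contact force between any of the fingers, the arm and chip1 above 1 N or contact force between any of the fingers, the arm and chip2 above 1 N or contact force between any of the fingers, the arm and chip3 above 1 N or contact force between any of the fingers, the arm and chip4 above 1 N or contact force between any of the fingers, the arm and chip5 above 1 N).
It fails at once if the tip box, jar, beaker or reagent strip is moved by more than 30 mm (distance of any of tipbox, jar, beaker, cartridge from where it was at the start of the episode above 0.03 m).
It also fails if it takes over 61 s, if anything falls off the work surface, if the arm or the gripper's body presses on something with over 40 N, if the wrist force passes 120 N, or if a joint passes its speed limit or range.

### The arm

A 7-joint arm with a two-finger parallel gripper is mounted at the origin on the work surface. World frame = base frame: x ahead of the robot, y to its left, z up, the work surface at z = 0. Lengths are in mm, angles in rad, forces in N, time in s.
With the tool pointing down it reaches from about 400 to 875 mm from the base axis. Payload 6.5 kg.
Tool frame: the origin (TCP) lies where the fingers leave the gripper's body, on its centre line; the fingertips stand 64 mm ahead of it and the grasp point (between the pads) lies grip_point_offset ahead of it (grip_point_offset is the distance from the TCP to the grasp point, in mm); z points along the fingers, y is the line along which they close (so a half turn about z gives the same grasp; the last joint's range is limited). The gripper opens to 88 mm and grips with 3 to 60 N. Pads are 18 mm wide; open, the fingers measure 123 mm over their backs; the gripper's body (75 mm by 187 mm) begins 45 mm behind the grasp point.
Start: joints at [-0.066, 0.536, -0.004, 1.538, 0.003, 1.067, -0.071], TCP at [649.992, 0.002, 302.716] pointing down, gripper open.
Joint ranges: [-2.7, 2.7], [-0.37, 2.16], [-1.27, 1.26], [0.24, 2.4], [-1.31, 4.45], [0.19, 1.91], [-2.76, 2.76]. Speed limits (rad/s): [2.39, 2.39, 3.14, 3.14, 3.14, 3.14, 3.14].

### API

Orientations are given as a unit quaternion [x, y, z, w].
In Python, from plant import observe, snapshot, camera_model, job_done, grip_point_offset gives the robot as it stands.
- The arm moves only by the shell command python3 -m jog 'ROWS'. ROWS is JSON, a list of rows, each a list of 5 numbers: the shift along the world's x, y, z in m, then the turn about the world's z in rad, then the closure, from -1 (fully open) to 1 (shut). A call has exactly 8 rows; each row shifts and turns the commanded pose from where the row before left it; what a row does not reach is not made up. A row lasts 1/10 s, in which the tool goes at most 50 mm and 8.59 degrees, less where a joint would pass 70% of its speed; a pose out of reach is approached as far as the arm can. A call with a gripper value outside its range is refused whole. The fingers move at their own pace and stop on an object; the grip force is fixed at half the most. Time passes only in rows, so rows that do not move let the fingers close, or fill a call up. It gives the time, the measured TCP pose, the force, the opening and the grip force at its end, in the units of the state.
- observe(): the state, without advancing time (a new reading comes with each control period).
- snapshot(name): name is "scene" or "side" or "wrist"; returns (picture, depth): 384x512x3 uint8, red, green, blue; 384x512 float32, mm along the optical axis (not along the pixel's ray), 0 where there is no reading.
- camera_model(name): a dict with "fx", "fy", "cx", "cy" (pixels), "R" (3x3) and "t" (3): a world point X has camera coordinates R X + t. Camera axes: x right, y down, z forward; pixel columns grow to the right and rows downward; lengths in mm; the calibration is good to about 2 mm. A picture is of the moment at which its call begins: read the wrist's pose just before it. camera_model takes no time and is no camera call; for the wrist camera it gives the pose at the moment of the call.
- job_done(): hands the job in; it is judged then, once.
The state is a dict: "clock": time; "joint_pos": joint angles; "joint_vel": joint speeds; "joint_torque": joint torques, N m; "tcp_pos": TCP position; "ee_rot": TCP orientation; "ft_force": force on the tool from outside, world axes, zero at the start; "wrist_torque": the same for the moment, N m; "width": finger opening in mm; "grasp_force": force on a finger pad.
Only numpy, scipy, OpenCV 4.12 (cv2) and the standard library are available. Lean on these libraries where they do the work, as an engineer would, in place of code of your own. Each camera call takes 0.05 s, during which the arm holds its last target. There are 200 camera calls.

## Working session

There is one attempt and no reset: what is moved stays moved. The work goes in short steps, Python scripts to look and compute and a shell command to move; the robot and the scene stay as the last step left them, time stands still between calls to the robot, and variables do not carry over. Pictures are saved under pics/ and viewed, at most 12 in all, crops included, and the job is handed in when it is done.

```bash
ls; mkdir -p pics
cat > h.py <<'E'
import numpy as np, cv2
from plant import observe, snapshot, camera_model, job_done, grip_point_offset
def snap(n):
    m=camera_model(n); p,d=snapshot(n); np.savez(f'/tmp/{n}.npz',p=p,d=d,**m); return p,d
def load(n): return np.load(f'/tmp/{n}.npz')
def cloud(n):
    z=load(n); d=z['d']; v,u=np.mgrid[:384,:512]
    c=np.stack([(u-z['cx'])*d/z['fx'],(v-z['cy'])*d/z['fy'],d],-1)
    return (c-z['t'])@z['R']
def save(n,f,crop=None,s=1.5):
    p=load(n)['p']
    if crop: a,b,c,e=crop; p=p[b:e,a:c]
    cv2.imwrite(f'pics/{f}.png',cv2.cvtColor(cv2.resize(p,None,fx=s,fy=s,interpolation=2),cv2.COLOR_RGB2BGR))
E
python3 - <<'E'
from h import *
print(grip_point_offset, observe())
for n in ('scene','side'): snap(n); save(n,n+'0'); z=load(n); print(n,-z['R'].T@z['t'],z['R'][2])
E
```

```text
pics
45.3 {'clock': 0.0, 'joint_pos': array([-0.06619654,  0.53713617, -0.00440753,  1.53883303,  0.00255929,
        1.06728661, -0.07121289]), 'joint_vel': array([-0.00131521, -0.00097647,  0.00102131,  0.0020909 , -0.00048739,
        0.00034561, -0.00132392]), 'joint_torque': array([-1.69933578e-04, -5.70981932e+01,  9.90184285e-01, -2.51597965e+01,
       -5.62433247e-02,  1.80829730e-02,  2.02785413e-04]), 'tcp_pos': array([ 6.49514677e+02, -1.86702605e-02,  3.01874333e+02]), 'ee_rot': array([ 7.07103323e-01,  7.07109754e-01, -6.21109929e-04, -5.48721916e-04]), 'ft_force': array([-0.12816772, -1.02780768,  0.31274682]), 'wrist_torque': array([-0.03533743, -0.04930825, -0.00677469]), 'grasp_force': 0.0, 'width': 87.83422057402186}
scene [1270.25951509  -38.98766163  782.95457198] [-0.74816768  0.06606078 -0.66021292]
side [ 305.10458685 -527.700741    885.63067582] [ 0.27839293  0.57879121 -0.76648425]
```

View pics/scene0.png

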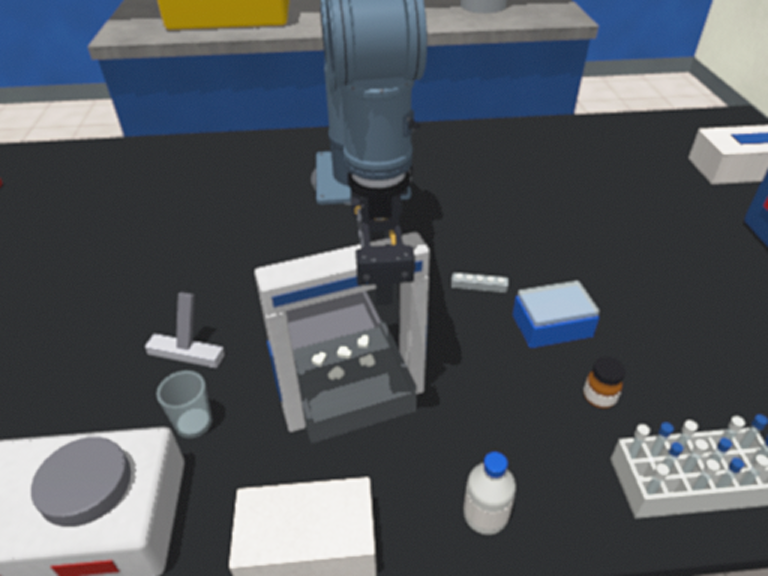

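View pics/side0.png

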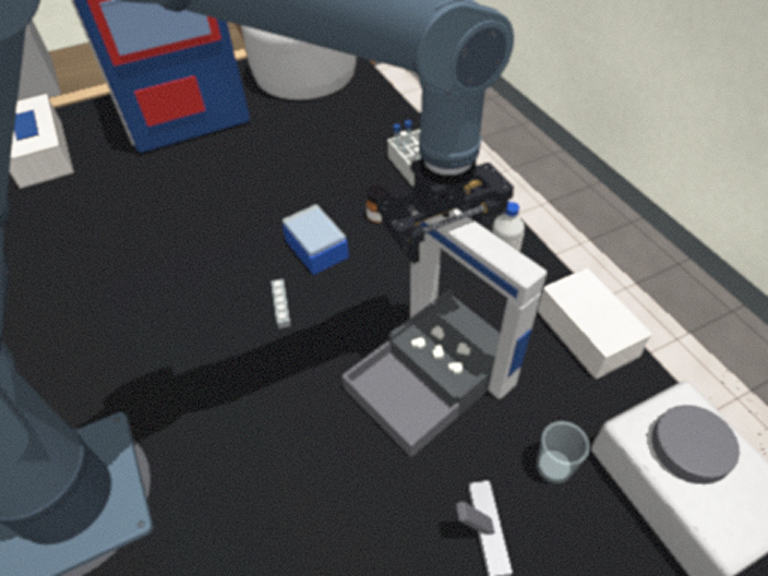

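The scene view shows the scraper at (185,350), chips around (320–370,340–372) under or before the beam, beaker (185,403), tip box (557,312), jar (603,382) and strip (480,281). In the side view the scraper is at (490,530) and the chips are at (418–462,332–368).

Run:
```python
from h import *
for n in('scene','side'):
    P=cloud(n); p=load(n)['p'].astype(int)
    def at(l,us):
        for u,v in us: print(n,l,(u,v),P[round(v/1.5),round(u/1.5)].round(0))
    if n=='scene':
        at('chips',[(319,358),(344,352),(363,341),(336,373),(367,361)])
        at('blk',[(150,345),(221,352),(185,345),(185,298)]); at('beam',[(258,268),(426,238),(265,285),(428,255)])
        at('beak',[(185,390)]);at('strip',[(455,277),(506,282)])
    else:
        at('chips',[(418,342),(438,351),(456,367),(437,332),(462,348)])
        at('blk',[(480,485),(500,570),(470,515)]);at('beam',[(432,228),(520,297),(455,218),(543,272)])
        at('deck',[(395,345),(483,398)]); at('tray',[(347,378),(410,447)])
# white blobs on deck height
for n in('scene','side'):
    P=cloud(n);p=load(n)['p']
    m=(p.min(-1)>120)&(P[...,2]>48)&(P[...,2]<72)&(P[...,0]>520)&(P[...,0]<900)&(abs(P[...,1])<140)
    k,l,s,c=cv2.connectedComponentsWithStats(m.astype(np.uint8))
    for i in range(1,k):
        if s[i,4]>8: q=P[l==i]; print(n,s[i,4],q.mean(0).round(0),q.min(0).round(0),q.max(0).round(0))
# gripper/wrist profile around tool axis
for n in('scene','side'):
    P=cloud(n); r=np.hypot(P[...,0]-650,P[...,1])
    for z in range(220,520,15):
        q=P[(r<130)&(abs(P[...,2]-z)<7)]
        if len(q): print(n,z,q[:,:2].min(0).round(0)-[650,0],q[:,:2].max(0).round(0)-[650,0])
```

```text
scene chips (319, 358) [629. -98.  57.]
scene chips (344, 352) [620. -60.  57.]
scene chips (363, 341) [596. -27.  55.]
scene chips (336, 373) [664. -73.  58.]
scene chips (367, 361) [643. -23.  56.]
scene blk (150, 345) [ 535. -391.   18.]
scene blk (221, 352) [ 560. -270.   13.]
scene blk (185, 345) [ 550. -328.   27.]
scene blk (185, 298) [ 507. -319.   94.]
scene beam (258, 268) [ 683. -155.  295.]
scene beam (426, 238) [262. 125.  -2.]
scene beam (265, 285) [ 715. -144.  295.]
scene beam (428, 255) [1270.  -39.  783.]
scene beak (185, 390) [ 666. -304.   50.]
scene strip (455, 277) [414. 159.  17.]
scene strip (506, 282) [436. 254.  16.]
side chips (418, 342) [594. -31.  58.]
side chips (438, 351) [615. -61.  56.]
side chips (456, 367) [ 623. -106.   61.]
side chips (437, 332) [632. -26.  58.]
side chips (462, 348) [653. -76.  58.]
side blk (480, 485) [ 563. -279.   22.]
side blk (500, 570) [ 523. -392.   19.]
side blk (470, 515) [ 507. -327.   93.]
side beam (432, 228) [612. -27. 316.]
side beam (520, 297) [ 674. -160.  274.]
side beam (455, 218) [649. -27. 320.]
side beam (543
[... 1798 characters left out ...]
41. 45.]
scene 490 [  5. -37.] [40. 40.]
scene 505 [  2. -37.] [40. 36.]
side 220 [-24.  27.] [ 0. 33.]
side 235 [-53. -11.] [-9. 31.]
side 250 [ -62. -128.] [18. 27.]
side 265 [ -64. -129.] [57. 26.]
side 280 [ -64. -128.] [58. 47.]
side 295 [ -88. -128.] [58. 40.]
side 310 [-89. -37.] [83. 32.]
side 325 [-95. -36.] [90. 32.]
side 340 [-97. -37.] [91. 33.]
side 355 [-45. -25.] [15. 21.]
side 370 [-44. -24.] [13. 17.]
side 385 [-44. -37.] [13. 33.]
side 400 [-43. -40.] [30. 22.]
side 415 [-43. -42.] [17.  9.]
side 430 [-43. -41.] [27. 15.]
side 445 [-42. -41.] [32. 20.]
side 460 [-41. -40.] [26. 16.]
side 475 [-41. -41.] [27.  9.]
side 490 [-41. -40.] [27. 10.]
side 505 [-41. -40.] [23. 11.]
```

```bash
cat >> h.py <<'E'
def rect(m_pts,name):
    r=cv2.minAreaRect(m_pts[:,:2].astype(np.float32)); print(name,len(m_pts),np.round(r[0],1),np.round(r[1],1),round(r[2],1)); return r
E
python3 - <<'E'
from h import *
for n in('scene','side'):
    P=cloud(n);p=load(n)['p'].astype(int); X,Y,Z=P[...,0],P[...,1],P[...,2]
    m=(abs(Z-295)<5)&(p.min(-1)>110)&(X>550)&(X<850)&(abs(Y+30)<200); rect(P[m],n+' beamtop')
    print(P[m].min(0),P[m].max(0))
    m=(abs(Z-42)<4)&(X>400)&(X<640)&(Y>-220)&(Y<60); rect(P[m],n+' traywall')
    m=(abs(Z-20)<4)&(p.min(-1)>110)&(X>450)&(X<650)&(Y<-230)&(Y>-420); rect(P[m],n+' block')
    m=(Z>88)&(Z<110)&(X>450)&(X<600)&(Y<-250)&(Y>-420); print('handle top',P[m].mean(0).round(1),P[m].max(0).round(0),m.sum())
    m=(abs(Z-50)<3)&(X>500)&(X<780)&(Y>-200)&(Y<80); rect(P[m],n+' deck')
    m=(Z>230)&(Z<300)&(p.max(-1)<90)&(np.hypot(X-650,Y)<140);print('fing',P[m].min(0).round(),P[m].max(0).round(),m.sum())
E
```

```text
scene beamtop 1274 [674.7 -49.3] [ 46.3 220.8] 14.6
[ 626.13260455 -159.24623697  290.02980779] [723.2472462   62.10291906 296.64193071]
scene traywall 109 [556.5 -70.2] [165.  150.3] 12.3
scene block 420 [ 546.9 -334. ] [132.8  31.2] 70.5
handle top [ 509.4 -318.9   95.1] [ 520. -307.  104.] 75
scene deck 2886 [652.8 -55.4] [152.7 220.9] 15.4
fing [594. -17. 240.] [714.  44. 298.] 210
side beamtop 1251 [674.7 -69.6] [ 46.4 183. ] 14.9
[ 631.34936747 -161.71799081  290.09834795] [718.61911468  13.50437433 298.35978607]
side traywall 474 [562.8 -67.5] [189.7 193.3] 14.8
side block 748 [ 542.4 -335.5] [130.   30.9] 70.4
handle top [ 501. -322.   98.] [ 514. -308.  105.] 114
side deck 2424 [648.9 -58.8] [152.4 217.3] 14.6
fing [ 586. -138.  239.] [708.  37. 300.] 378
```

```bash
python3 -m jog '[[0,0,0.045,0,-1],[0,0,0.045,0,-1],[-0.02,-0.04,0,0.13,-1],[-0.025,-0.042,0,0.13,-1],[-0.025,-0.042,0,0.13,-1],[-0.025,-0.042,0,0.13,-1],[-0.025,-0.042,0,0.13,-1],[-0.02,-0.042,0,0.13,-1]]' && python3 -m jog '[[0,-0.035,-0.02,0.13,-1],[0,-0.035,-0.02,0.13,-1],[0,-0.002,-0.04,0.1,-1],[0,0,-0.04,0.09,-1],[0,0,-0.04,0,-1],[0,0,-0.01,0,-1],[0,0,0,0,-1],[0,0,0,0,-1]]'
python3 - <<'E'
from h import *
for n in('scene','side','wrist'):
    snap(n)
    P=cloud(n);p=load(n)['p'].astype(int); X,Y,Z=P[...,0],P[...,1],P[...,2]
    if n!='wrist':
        m=(abs(Z-295)<5)&(p.min(-1)>110)&(X>550)&(X<850)&(abs(Y+30)<200); rect(P[m],n+' beamtop')
    m=(abs(Z-20)<5)&(p.min(-1)>110)&(X>450)&(X<650)&(Y<-230)&(Y>-420); rect(P[m],n+' block')
    m=(Z>60)&(Z<110)&(X>450)&(X<600)&(Y<-250)&(Y>-420); 
    for z in (65,75,85,95): q=P[m&(abs(Z-z)<5)];print(z,q.mean(0).round(1) if len(q) else 0,len(q))
save('wrist','w1')
E
```

```text
clock: 0.9
tcp_pos: [508.2, -251.5, 392.5]
ee_rot: [0.383, 0.924, -0.0, -0.0]
ft_force: [0.3, -0.3, -0.3]
width: 88.1
grasp_force: 0.0
clock: 1.7
tcp_pos: [510.9, -322.4, 224.4]
ee_rot: [0.17, 0.986, -0.0, 0.001]
ft_force: [-0.3, -0.1, 0.3]
width: 88.2
grasp_force: 0.0
scene beamtop 1795 [674.8 -49.1] [ 46.7 220.9] 14.7
scene block 449 [ 547.1 -334.4] [130.6  33.5] 70.8
65 [ 526.5 -324.    64.6] 48
75 [ 520.6 -322.6   75.2] 46
85 [ 514.8 -320.2   84.5] 45
95 [ 509.9 -318.6   94.8] 51
side beamtop 1071 [670.5 -50.5] [ 45.6 219.4] 15.6
side block 317 [ 537.3 -349.7] [100.1  30.6] 70.5
65 0 0
75 0 0
85 0 0
95 [ 497.5 -314.5   97.9] 20
wrist block 3490 [ 545.  -332.5] [130.   30.8] 70.6
65 [ 526.7 -325.7   64.7] 61
75 [ 521.  -324.2   74.9] 89
85 [ 515.3 -322.3   85.3] 92
95 [ 502.2 -317.5   97.5] 276
```

View pics/w1.png

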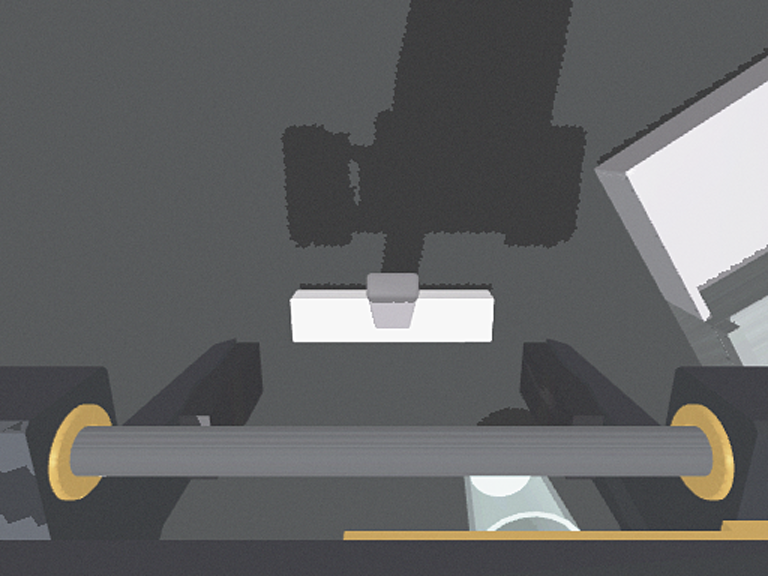

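The wrist view shows the handle at (392,300), midway between the fingers (262 and 520), with the yaw aligned. The handle leans up the image, towards the robot.

```bash
python3 -m jog '[[-0.006,0.003,-0.02,0,-1],[0,0,-0.03,0,-1],[0,0,-0.03,0,-1],[0,0,-0.011,0,-1],[0,0,0,0,-1],[0,0,0,0,0.5],[0,0,0,0,1],[0,0,0,0,1]]'; python3 -m jog '[[0,0,0,0,1],[0,0,0,0,1],[0,0,0,0,1],[0,0,0,0,1],[-0.0043,0.0015,-0.0016,0,1],[-0.0043,0.0015,-0.0016,0,1],[-0.0041,0.0015,-0.002,0,1],[0,0,0,0,1]]'
```

```text
clock: 2.65
tcp_pos: [504.7, -319.4, 133.1]
ee_rot: [0.17, 0.986, -0.0, 0.001]
ft_force: [0.4, -0.7, 0.1]
width: 66.3
grasp_force: 0.0
clock: 3.45
tcp_pos: [490.8, -314.3, 126.4]
ee_rot: [0.17, 0.986, 0.0, -0.0]
ft_force: [0.9, 0.7, 1.7]
width: 21.7
grasp_force: 30.0
```

```bash
python3 -m jog '[[0,0,0,0,1],[0,0,0,0,1],[0,0,0,0,1],[0,0,0,0,1],[0,0,0,0,1],[0,0,0,0,1],[0,0,0,0,1],[0,0,0,0,1]]'
cat >> h.py <<'E'
def fit():
    # scraper block as seen by scene+wrist, relative to the TCP in the tool's horizontal axes
    s=observe(); t=s['tcp_pos']; a=2*np.arctan2(s['ee_rot'][1],s['ee_rot'][0])-np.pi/2
    yv=np.array([np.cos(a),np.sin(a)]); xv=np.array([np.sin(a),-np.cos(a)])
    print('yaw',np.degrees(a)-90,'tcp',t.round(1),'F',s['ft_force'].round(1),'w',round(s['width'],1))
    for n in('scene','wrist','side'):
        snap(n);P=cloud(n);d=P-t; x=d[...,:2]@xv; y=d[...,:2]@yv; z=d[...,2]
        br=load(n)['p'].min(-1)>100
        for s0 in (-1,1):
            m=br&(abs(y-s0*45)<15)&(z>-160)&(z<-40)&(x>-30)&(x<120)
            if m.sum()<20: print(n,s0,'few');continue
            q=np.c_[x[m],z[m]]; r=cv2.minAreaRect(q.astype(np.float32)); 
            print(n,s0,m.sum(),'x',np.percentile(q[:,0],[2,98]).round(1),'z',np.percentile(q[:,1]+t[2],[2,98]).round(1),'slope',np.degrees(np.arctan(np.polyfit(q[:,0],q[:,1],1)[0])).round(1))
E
python3 -c "
from h import *
fit(); save('wrist','w2')"
```

```text
clock: 4.25
tcp_pos: [491.3, -314.5, 126.6]
ee_rot: [0.17, 0.986, -0.0, 0.0]
ft_force: [-0.9, 0.5, 4.8]
width: 22.3
grasp_force: 30.0
yaw -19.52046915228229 tcp [ 491.3 -314.5  126.6] F [-0.9  0.5  4.8] w 22.3
scene -1 150 x [23.6 73.3] z [-0.9 23. ] slope 6.7
scene 1 166 x [23.9 90.9] z [-2.6 23.3] slope -1.1
wrist -1 2145 x [-28.9 117.3] z [-0.6  1.9] slope 0.0
wrist 1 1449 x [-18.5 118.7] z [-0.4  2.1] slope -0.0
side -1 70 x [60.2 73.5] z [-1.6 25.7] slope -61.5
side 1 few
```

View pics/w2.png

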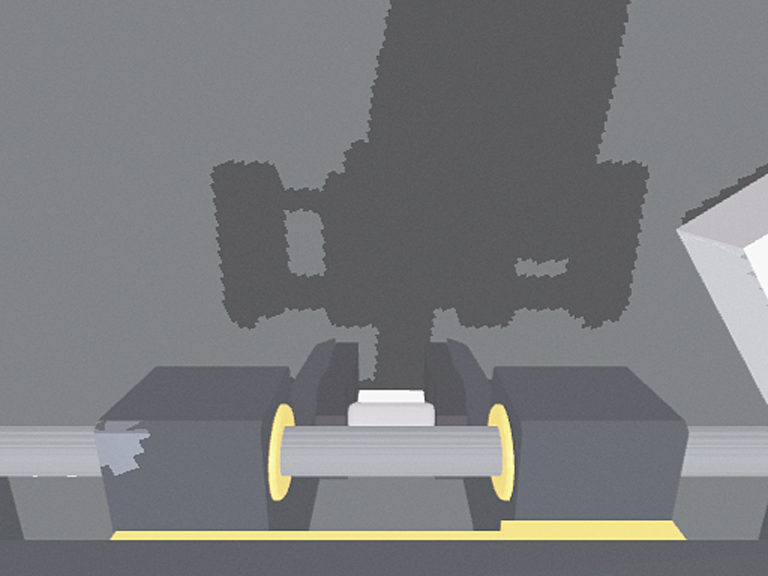

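```bash
python3 -m jog '[[-0.004,0.0014,-0.002,0,1],[-0.004,0.0014,-0.0022,0,1],[-0.004,0.0014,-0.0025,0,1],[-0.0036,0.0013,-0.0027,0,1],[-0.0036,0.0013,-0.0028,0,1],[-0.0033,0.0012,-0.003,0,1],[-0.003,0.001,-0.003,0,1],[0,0,0,0,1]]'; python3 -m jog '[[0,0,0.02,0,1],[0,0,0.04,0,1],[0,0,0.04,0,1],[0,0,0.04,0,1],[0,0,0.04,0,1],[0,0,0.03,0,1],[0,0,0,0,1],[0,0,0,0,1]]'
python3 -c "
from h import *
fit(); save('scene','s2',(70,110,270,260),4)"
```

```text
clock: 5.2
tcp_pos: [465.2, -305.3, 107.8]
ee_rot: [0.17, 0.986, 0.0, -0.0]
ft_force: [1.0, 1.1, 2.2]
width: 21.6
grasp_force: 30.2
clock: 6.0
tcp_pos: [465.1, -305.3, 317.6]
ee_rot: [0.17, 0.985, 0.0, -0.001]
ft_force: [-0.1, 0.2, -2.6]
width: 22.8
grasp_force: 30.0
yaw -19.538412891463736 tcp [ 465.1 -305.3  317.6] F [-0.1  0.2 -2.6] w 22.8
scene -1 162 x [19.9 47.8] z [179.3 202.3] slope -25.7
scene 1 175 x [19.4 47.5] z [178.7 202.6] slope -26.3
wrist -1 903 x [13.1 27.8] z [183.6 203. ] slope 51.2
wrist 1 832 x [12.7 28. ] z [184.4 202.9] slope 48.6
side -1 122 x [11.9 44.2] z [185.6 202.1] slope 1.3
side 1 few
```

View pics/s2.png

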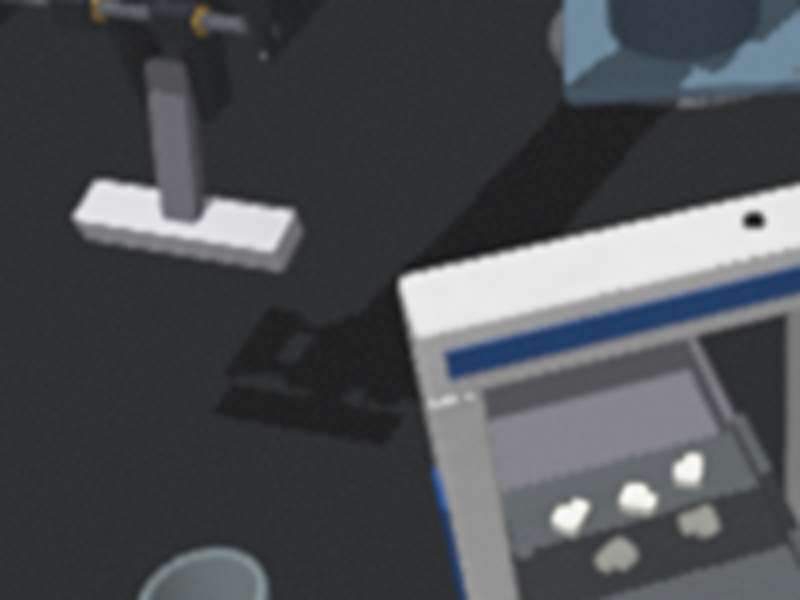

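```bash
cat >> h.py <<'E'
def prof(names=('scene','wrist','side'),new=True,yw=9):
    s=observe(); t=s['tcp_pos']; a=2*np.arctan2(s['ee_rot'][1],s['ee_rot'][0])-np.pi/2
    yv=np.array([np.cos(a),np.sin(a)]); xv=np.array([np.sin(a),-np.cos(a)])
    for n in names:
        if new: snap(n)
        P=cloud(n);d=P-t; x=d[...,:2]@xv; y=d[...,:2]@yv; z=d[...,2]
        for lab,k in (('H',abs(y)<yw),('B',(abs(y)>22)&(abs(y)<58))):
            out=[]
            for z0 in range(-150,-20,6):
                m=k&(abs(z-z0)<3)&(abs(x)<80)
                if m.sum()>3: out.append((z0,*np.percentile(x[m],[5,50,95]).round(0).astype(int)))
            print(n,lab,*[f'{o[0]}:{o[1]}/{o[2]}/{o[3]}' for o in out])
E
python3 -c "
from h import *
prof(new=False)"
```

```text
scene H -138:43/44/45 -132:44/45/46 -126:45/46/48 -120:39/42/48 -114:36/38/39 -108:34/36/38 -102:32/34/36 -96:30/32/34 -90:29/31/33 -84:28/29/31 -78:25/27/30 -72:23/25/27 -66:21/24/25 -60:19/21/24 -54:18/20/22 -48:16/19/21 -42:14/16/19 -36:13/15/16 -30:2/11/15
scene B -138:43/44/46 -132:44/46/47 -126:46/47/48 -120:27/40/48 -114:20/25/35 -60:-7/9/12 -54:-7/6/12 -48:-5/9/12 -42:-5/8/12 -36:-6/9/13 -30:-6/6/12 -24:-5/11/13
wrist H -132:13/14/14 -126:14/15/16 -120:16/16/17 -114:17/20/24 -108:22/22/23 -102:20/21/21 -96:18/19/19 -90:16/17/18 -84:14/15/16 -78:13/14/14 -72:11/12/12 -66:9/10/10 -60:7/8/9 -54:5/6/7 -48:3/4/5 -42:2/2/3 -36:0/1/2 -30:-1/0/0
wrist B -132:13/14/15 -126:14/15/16 -120:15/16/17 -114:17/20/28 -60:-12/-11/-11 -54:-12/-11/-11 -48:-12/-11/-11 -42:-12/-11/-11 -36:-12/-11/-11 -30:-12/-11/-11 -24:-12/-11/-11
side H -120:37/37/38 -114:17/19/35
side B -132:12/12/13 -126:13/14/44 -120:15/35/43 -114:16/21/28 -54:-2/3/7 -48:-5/0/6 -42:-7/0/6 -36:-7/-4/4
```

```bash
python3 -m jog '[[0,0,-0.04,0,1],[0,0,-0.04,0,1],[0,0,-0.04,0,1],[0,0,-0.035,0,1],[0,0,-0.015,0,1],[0,0,-0.004,0,1],[0,0,-0.004,0,1],[0,0,-0.004,0,1]]'; python3 -m jog '[[0,0,-0.003,0,1],[0,0,-0.002,0,1],[0,0,0,0,1],[0,0,0,0,-0.3],[0,0,0,0,-0.6],[0,0,0,0,-1],[0,0,0,0,-1],[0,0,0,0,-1]]'; python3 -c "
from h import *
prof()"
```

```text
clock: 6.95
tcp_pos: [465.8, -305.8, 139.2]
ee_rot: [0.17, 0.985, -0.0, -0.0]
ft_force: [-13.9, 8.2, 37.5]
width: 22.0
grasp_force: 30.0
clock: 7.75
tcp_pos: [465.9, -305.6, 131.3]
ee_rot: [0.17, 0.986, -0.0, 0.0]
ft_force: [-0.5, 0.4, 0.5]
width: 61.0
grasp_force: 0.0
scene H -138:-68/-57/64 -132:-71/-14/74 -126:19/45/54 -120:43/45/46 -114:36/42/46 -108:31/34/42 -102:26/29/31 -96:23/27/31 -90:20/23/27 -84:16/19/24 -78:13/15/19 -72:10/12/15 -66:6/9/12 -60:1/6/8 -54:-1/2/5 -48:-4/-1/2 -42:-7/-5/-3 -36:-10/-8/-6 -30:-12/-10/-8
scene B -138:-74/-11/73 -132:-70/-3/76 -126:44/45/66 -120:43/45/47 -114:17/32/46 -108:18/30/45 -66:-5/8/11 -60:-2/8/12 -54:-3/9/12 -48:-7/8/12 -42:-6/9/12 -36:-8/8/11 -30:-5/10/13 -24:-5/9/12
wrist H -132:-76/-34/57 -126:-56/14/14 -114:36/39/43 -108:33/38/43 -84:18/19/20 -66:8/8/9 -54:0/0/1 -48:-1/0/0 -42:-7/-7/-6 -36:-23/-23/-7 -30:-22/-18/-13
wrist B -132:-76/-34/57 -126:-64/14/14 -120:13/14/14 -114:13/23/42 -108:15/28/42 -66:-11/-10/5 -60:-11/-10/6 -54:-12/-10/6 -48:-12/-10/6 -42:-12/-9/6 -36:-12/-10/2 -30:-12/-10/-2 -24:-12/-10/-7
side H -138:-59/-49/-33 -132:-76/-39/76 -126:-77/-49/66
side B -138:-57/66/76 -132:-76/-41/76 -126:-75/-40/78
```

```bash
python3 -m jog '[[-0.0075,0.0027,0,0,-1],[0,0,0,0,-0.3],[0,0,0,0,1],[0,0,0,0,1],[0,0,0,0,1],[0,0,0,0,1],[0,0,0,0,1],[0,0,0,0,1]]'; python3 -m jog '[[0,0,0,0,1],[-0.0057,0.002,-0.0019,0,1],[-0.0055,0.0019,-0.0022,0,1],[-0.0053,0.0019,-0.0026,0,1],[-0.0051,0.0018,-0.003,0,1],[-0.0049,0.0017,-0.0034,0,1],[-0.0047,0.0017,-0.0037,0,1],[-0.0044,0.0016,-0.0041,0,1]]';python3 -m jog '[[0,0,0.004,0,1],[0,0,0.008,0,1],[0,0,0.012,0,1],[0,0,0.016,0,1],[0,0,0.02,0,1],[0,0,0.025,0,1],[0,0,0.015,0,1],[0,0,0.005,0,1]]'; python3 -c "
from h import *
prof()"
```

```text
clock: 8.7
tcp_pos: [458.3, -302.8, 131.3]
ee_rot: [0.17, 0.986, -0.0, 0.0]
ft_force: [0.5, -0.3, 0.6]
width: 29.1
grasp_force: 0.0
clock: 9.5
tcp_pos: [422.1, -290.1, 110.0]
ee_rot: [0.17, 0.986, 0.0, -0.0]
ft_force: [2.6, -0.0, 2.2]
width: 23.8
grasp_force: 30.0
clock: 10.3
tcp_pos: [423.2, -290.6, 217.7]
ee_rot: [0.17, 0.986, -0.001, 0.001]
ft_force: [0.1, -0.3, -2.6]
width: 23.5
grasp_force: 30.0
scene H -84:61/69/79 -78:51/59/77 -72:43/48/53 -66:33/38/44 -60:23/28/35 -54:13/19/24 -48:3/10/18 -42:-5/0/5 -36:-11/-8/-4
scene B -96:50/52/53 -90:55/61/80 -84:66/76/80 -78:76/78/79 -60:-7/4/11 -54:-3/10/12 -48:-8/3/12 -42:-7/9/13 -36:-6/11/13 -30:-6/8/12 -24:-6/9/12
wrist H -84:64/69/73 -78:54/63/75 -72:51/52/54 -48:6/9/13 -42:-20/-2/5 -36:-18/-14/-5 -30:-16/-14/-13
wrist B -90:63/63/64 -84:62/67/72 -78:71/74/75 -60:-12/-11/-11 -54:-12/-11/-11 -48:-12/-11/-11 -42:-12/-11/-11 -36:-12/-11/-11 -30:-12/-11/-11 -24:-12/-11/-11
side H -90:65/78/80 -84:59/68/75 -78:48/54/73 -72:41/44/49
side B -96:48/50/80 -90:51/58/79 -84:61/69/75 -78:70/72/73 -60:-5/-2/6 -54:-12/-3/5 -48:-9/-6/7
```

Run:
```python
from h import *
a=np.radians(14.7); ex=np.array([np.cos(a),np.sin(a)]); ey=np.array([-ex[1],ex[0]])
for n,o in(('scene',(653,-55)),('side',(649,-57))):
    P=cloud(n);p=load(n)['p']
    d=P[...,:2]-o; x=d@ex; y=d@ey
    m=(p.min(-1)>115)&(P[...,2]>53)&(P[...,2]<64)&(abs(x)<72)&(abs(y)<70)
    k,l,s,c=cv2.connectedComponentsWithStats(m.astype(np.uint8))
    for i in range(1,k):
        if s[i,4]>8: q=l==i; print(n,s[i,4],'x',np.percentile(x[q],[3,50,97]).round(1),'y',np.percentile(y[q],[3,50,97]).round(1))
    m=(P[...,2]>200)&(P[...,2]<285)&(p.min(-1)>80)&(abs(x)<70)&(abs(y)<115); print(n,'beam/posts x',np.percentile(x[m],[2,98]).round(1),'y',np.percentile(y[m],[1,99]).round(1))
    m=(abs(P[...,2]-50)<4)&(p.max(-1)<115)&(abs(x)<90)&(abs(y)<60); print('deck x',np.percentile(x[m],[1,99]).round(1))
```

```text
scene 41 x [-56.  -46.3 -37.6] y [30.2 40.5 47.3]
scene 45 x [-43.2 -33.5 -25.5] y [-4.6  4.1 12.9]
scene 43 x [-43.1 -35.7 -25.9] y [-46.7 -38.  -27.7]
scene 42 x [-11.7  -5.8   1.9] y [23.3 34.  42.1]
scene 45 x [-7.4  1.4  9.4] y [-31.1 -19.9 -11.7]
scene beam/posts x [17.1 46.1] y [-110.4  109.5]
deck x [-72.6  74.3]
side 40 x [-8.4 -0.4  6. ] y [-30.1 -19.  -11.8]
side 47 x [-42.5 -35.8 -27.3] y [-46.4 -36.5 -25.4]
side beam/posts x [-1.5 38.7] y [-110.4  109.7]
deck x [-51.2  73. ]
```

```bash
python3 -m jog '[[0.006,0.01,0,0.03,1],[0.01,0.018,0,0.05,1],[0.014,0.024,0,0.07,1],[0.014,0.026,0,0.075,1],[0.014,0.026,0,0.075,1],[0.014,0.026,0,0.075,1],[0.014,0.026,0,0.075,1],[0.014,0.026,0,0.075,1]]'; python3 -m jog '[[0.01,0.016,0,0.05,1],[0.006,0.01,0,0.022,1],[0,0,-0.005,0,1],[0,0,-0.01,0,1],[0,0,-0.015,0,1],[0,0,-0.01,0,1],[0,0,0,0,1],[0,0,0,0,1]]'; python3 -c "
from h import *
prof(); save('side','d3',(200,120,400,270),4)"
```

```text
clock: 11.25
tcp_pos: [523.2, -104.6, 214.8]
ee_rot: [-0.096, 0.995, 0.001, -0.0]
ft_force: [0.2, 0.2, -2.6]
width: 23.3
grasp_force: 30.0
clock: 12.05
tcp_pos: [538.4, -82.8, 175.2]
ee_rot: [-0.127, 0.992, -0.0, -0.0]
ft_force: [-0.3, 0.1, -1.9]
width: 23.6
grasp_force: 30.0
scene H -150:-62/-59/-58 -144:-60/-58/-58 -138:-62/-59/-57 -126:61/64/72 -120:74/78/79 -90:68/79/79 -84:60/69/78 -78:51/58/67 -72:40/47/53 -66:31/37/44 -60:23/28/36
scene B -150:-60/-58/-56 -144:-61/-58/-55 -138:-61/-58/-56 -132:-58/-56/64 -126:62/69/79 -120:69/76/79 -114:71/77/79 -96:51/52/79 -90:55/62/80 -84:66/76/80 -78:77/78/80
wrist H -150:-64/-64/-64 -132:-64/-62/-59 -84:66/69/73 -78:57/72/76 -72:52/54/55 -48:8/11/14 -42:-19/1/7 -36:-18/-13/-3 -30:-14/-13/-11
wrist B -150:-64/41/42 -144:-64/41/42 -138:41/41/42 -132:-64/-61/-59 -126:41/41/42 -84:63/68/72 -78:71/74/76 -60:-11/-10/-10 -54:-11/-10/-10 -48:-11/-10/-10 -42:-11/-10/-10 -36:-11/-10/-10 -30:-11/-10/-10 -24:-11/-10/-10
side H -150:-67/38/39 -144:-67/-66/38 -138:-67/-64/38 -132:-67/-64/-62 -42:-21/-20/-18 -36:-21/-18/-17
side B -150:-67/-66/39 -144:-67/-66/39 -138:-67/-66/39 -132:-67/-63/39 -126:39/50/63 -90:48/54/62 -84:59/65/70 -54:-13/-9/-1 -48:-13/-12/-5 -42:-13/-11/2 -36:-13/-11/2 -30:-13/-13/0
```

View pics/d3.png

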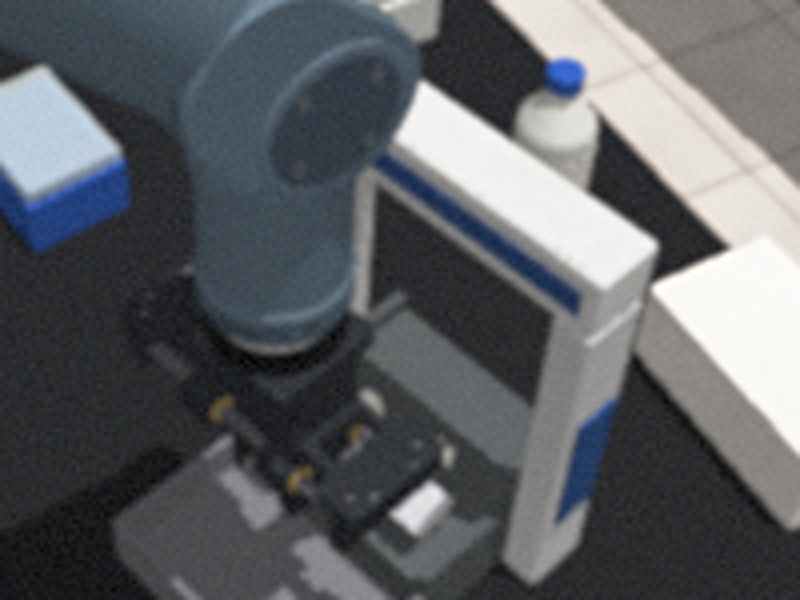

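The side view shows the tilted block (white, at (420,510)) held ahead of the gripper at the deck's front edge. Chips are visible at (370,402) and (447,455), and the bridge is clear of the gripper. Next I go in under the bridge.

```bash
python3 -m jog '[[0,0,0.006,0,1],[0.006,0.0015,0,0,1],[0.012,0.0032,0,0,1],[0.014,0.0037,0,0,1],[0.014,0.0037,0,0,1],[0.0125,0.0033,0,0,1],[0.006,0.0015,0,0,1],[0,0,0,0,1]]'; python3 -c "
from h import *
for n in ('scene','side'): snap(n)
prof(new=False,names=('scene','side')); save('scene','s4',(150,140,300,290),4)"
```

```text
clock: 13.0
tcp_pos: [604.3, -64.6, 181.3]
ee_rot: [-0.128, 0.992, 0.0, 0.0]
ft_force: [0.4, 0.0, -2.7]
width: 23.6
grasp_force: 30.0
scene H -132:-21/65/78 -126:3/15/21 -84:62/69/80 -78:53/59/77 -72:42/49/55 -66:33/40/45 -60:24/30/37 -54:16/20/28 -48:3/11/17 -42:-5/2/7 -36:-10/-7/1
scene B -138:-22/10/75 -132:-22/14/77 -126:-5/11/22 -120:4/13/23 -96:52/54/56 -90:56/62/79 -84:67/75/79 -78:77/79/80 -60:11/13/14 -54:-3/12/14 -48:9/12/13 -42:5/13/13 -36:5/12/15 -30:5/12/14 -24:11/13/15
side H -150:-29/-29/-28 -144:-30/-29/-28 -138:-30/-29/-27 -132:-27/0/46 -126:-25/9/28 -120:2/11/16 -84:60/66/68 -42:-22/-19/-16 -36:-20/-17/-13
side B -150:-29/-28/-27 -144:-29/-28/-27 -138:-29/-28/-4 -132:-27/3/60 -126:-23/6/45 -120:-8/6/17 -96:47/49/52 -90:49/53/60 -84:59/66/71 -60:-12/-8/-1 -54:-13/-10/4 -48:-13/-8/2 -42:-14/-11/-2 -36:-14/-11/-3 -30:-14/-12/-7
```

View pics/s4.png

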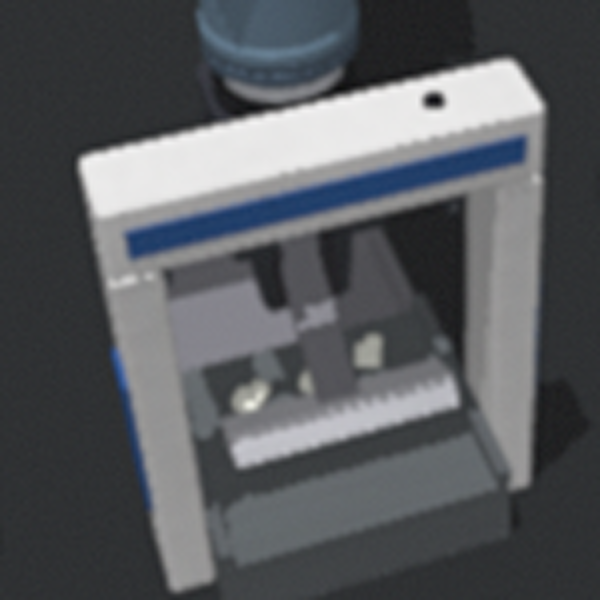

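```bash
python3 -m jog '[[0.0015,0.0004,0,0,1],[0.0015,0.0004,0,0,1],[0,0,0,0,1],[0,0,-0.003,0,1],[0,0,-0.003,0,1],[0,0,-0.002,0,1],[0,0,-0.002,0,1],[0,0,-0.002,0,1]]';python3 -m jog '[[0,0,-0.001,0,1],[0,0,-0.001,0,1],[0,0,-0.001,0,1],[0,0,-0.001,0,1],[0,0,-0.001,0,1],[0,0,0,0,1],[0,0,0,0,1],[0,0,0,0,1]]'; python3 -c "
from h import *
snap('scene');prof(new=False,names=('scene',)); print(observe()['ft_force'])"
```

```text
clock: 13.9
tcp_pos: [606.2, -64.5, 169.2]
ee_rot: [-0.128, 0.992, 0.0, -0.0]
ft_force: [0.1, -0.5, -3.0]
width: 23.9
grasp_force: 30.0
clock: 14.7
tcp_pos: [606.2, -64.5, 164.5]
ee_rot: [-0.128, 0.992, -0.0, 0.0]
ft_force: [0.2, 0.4, -2.3]
width: 23.8
grasp_force: 30.0
scene H -120:-23/12/79 -114:-24/21/78 -90:65/78/80 -84:61/70/78 -78:50/57/63 -72:42/47/53 -66:30/38/43 -60:22/28/34 -54:12/19/25 -48:2/9/15 -42:-6/0/6 -36:-13/-8/-3
scene B -150:-78/-68/-62 -120:-27/-6/79 -114:-24/14/78 -108:-5/9/38 -96:50/52/57 -90:55/62/80 -84:66/76/80 -78:75/78/79 -60:9/10/11 -54:0/11/13 -48:4/11/13 -42:0/11/12 -36:4/11/13 -30:10/12/13 -24:10/11/13
[-0.89237711  0.72974617 -2.18301606]
```

```bash
python3 -m jog '[[0,0,-0.001,0,1],[0,0,0,0,1],[0,0,0,0,1],[0,0,-0.001,0,1],[0,0,0,0,1],[0,0,0,0,1],[0,0,0,0,1],[0,0,0,0,1]]'; python3 -c "
from h import *
print(np.mean([observe()['ft_force'] for _ in range(1)],0))
snap('scene'); P=cloud('scene');p=load('scene')['p']
a=np.radians(14.7); ex=np.array([np.cos(a),np.sin(a)]); ey=np.array([-ex[1],ex[0]])
d=P[...,:2]-(653,-55);x=d@ex;y=d@ey
m=(abs(y)<60)&(P[...,2]>55)&(P[...,2]<100)&(x>5)&(x<60)&(p.min(-1)>90)
for z in range(52,92,4):
  q=m&(abs(P[...,2]-z)<2); print(z,q.sum(),np.percentile(x[q],[5,50,95]).round(1) if q.sum()>3 else '')
"
```

```text
clock: 15.55
tcp_pos: [606.2, -64.5, 162.4]
ee_rot: [-0.128, 0.992, 0.0, 0.0]
ft_force: [-0.4, -0.2, -2.0]
width: 23.8
grasp_force: 30.0
[-0.36499202 -0.2233851  -1.98315796]
52 0 
56 0 
60 0 
64 46 [34.3 36.9 38.2]
68 119 [ 5.8 35.5 38.3]
72 152 [ 7.9 31.9 35.8]
76 171 [16.  30.2 34.2]
80 142 [21.7 28.2 31.7]
84 13 [28.8 29.8 31.4]
88 0
```

```bash
python3 -m jog '[[-0.002,-0.0005,0,0,1],[-0.004,-0.001,0,0,1],[-0.0058,-0.0015,0,0,1],[-0.0058,-0.0015,0,0,1],[-0.0058,-0.0015,0,0,1],[-0.0058,-0.0015,0,0,1],[-0.0058,-0.0015,0,0,1],[-0.0058,-0.0015,0,0,1]]'; python3 -c "
from h import *
snap('scene');save('scene','s5',(150,140,300,290),4)"
```

```text
clock: 16.4
tcp_pos: [564.9, -75.1, 162.5]
ee_rot: [-0.128, 0.992, -0.0, 0.0]
ft_force: [-0.3, -0.5, -2.3]
width: 23.8
grasp_force: 30.0
```

View pics/s5.png

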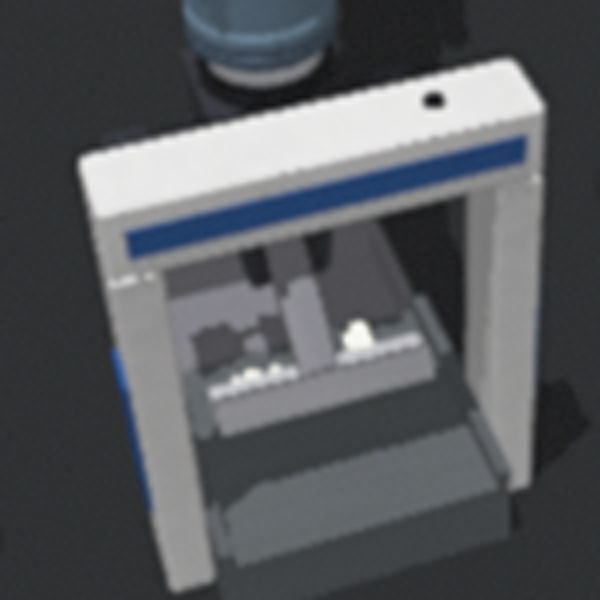

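The block has swept to (325,390) with no chip behind it; chips show above its front edge at (265,375) and (357,337). Continuing off the front edge.

```bash
python3 -m jog '[[-0.0058,-0.0015,0,0,1],[-0.0058,-0.0015,0,0,1],[-0.0058,-0.0015,0,0,1],[-0.0058,-0.0015,0,0,1],[-0.0058,-0.0015,0,0,1],[-0.0058,-0.0015,0,0,1],[-0.0058,-0.0015,0,0,1],[-0.0058,-0.0015,0,0,1]]';python3 -m jog '[[-0.0058,-0.0015,0,0,1],[-0.0058,-0.0015,0,0,1],[-0.0058,-0.0015,0,0,1],[-0.0058,-0.0015,0,0,1],[0,0,0,0,1],[0,0,0,0,1],[0,0,0.02,0,1],[0,0,0.03,0,1]]';python3 -m jog '[[0,0,0.03,0,1],[0,0,0.03,0,1],[0,0,0.02,0,1],[0,0,0.0,0,1],[-0.01,-0.02,0,-0.04,1],[-0.014,-0.035,0,-0.07,1],[-0.014,-0.035,0,-0.07,1],[-0.01,-0.02,0,-0.06,1]]'; python3 -c "
from h import *
snap('side');save('side','d6',(200,180,400,330),4); print(observe()['tcp_pos'])"
```

```text
clock: 17.25
tcp_pos: [518.3, -87.2, 162.3]
ee_rot: [-0.128, 0.992, 0.0, -0.0]
ft_force: [0.8, -0.2, -2.6]
width: 23.4
grasp_force: 30.0
clock: 18.05
tcp_pos: [495.0, -92.6, 211.7]
ee_rot: [-0.128, 0.992, 0.001, -0.002]
ft_force: [0.6, 0.1, -2.6]
width: 23.6
grasp_force: 30.0
clock: 18.85
tcp_pos: [446.1, -205.5, 291.1]
ee_rot: [-0.005, 1.0, -0.0, -0.001]
ft_force: [0.8, -0.2, -3.3]
width: 23.9
grasp_force: 30.0
[ 444.58716203 -208.29119256  291.11413743]
```

View pics/d6.png

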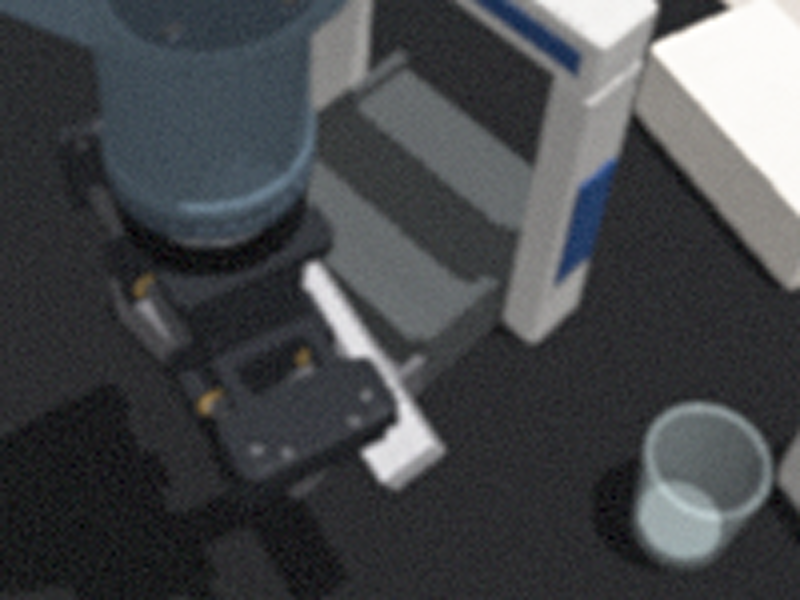

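The deck is empty (the chips went over the front edge) and the block is still tilted in hand at (400,460). I'll untilt it by pushing its rear edge gently on the tray's outer front wall, then set it down.

```bash
python3 -m jog '[[-0.008,0.01,0,0.04,1],[-0.014,0.016,0,0.07,1],[-0.018,0.02,0,0.076,1],[-0.015,0.017,0,0.06,1],[0,0,-0.02,0,1],[0,0,-0.03,0,1],[0,0,-0.03,0,1],[0,0,-0.02,0,1]]';python3 -m jog '[[0,0,-0.02,0,1],[0,0,-0.02,0,1],[0,0,-0.01,0,1],[0,0,-0.007,0,1],[0,0,0,0,1],[0,0,0,0,1],[0,0,0,0,1],[0,0,0,0,1]]'; python3 -c "
from h import *
for n in('scene','wrist','side'):snap(n)
prof(new=False)
a=np.radians(14.7); ex=np.array([np.cos(a),np.sin(a)]); ey=np.array([-ex[1],ex[0]])
print((observe()['tcp_pos'][:2]-(651,-55.7))@np.c_[ex,ey])
P=cloud('side');p=load('side')['p'];d=P[...,:2]-(649,-57);x=d@ex+125;y=d@ey
m=(p.min(-1)>130)&(abs(x)<58)&(abs(y)<85)&(P[...,2]>8)&(P[...,2]<45)
k,l,s,c=cv2.connectedComponentsWithStats(m.astype(np.uint8))
for i in range(1,k):
    if s[i,4]>8: q=l==i; print(s[i,4],x[q].mean().round(),y[q].mean().round(),P[q][:,2].mean().round())
save('side','d7',(150,180,350,330),4)
"
```

```text
clock: 19.7
tcp_pos: [392.0, -137.9, 190.5]
ee_rot: [-0.132, 0.991, 0.001, -0.001]
ft_force: [-0.4, -0.6, -3.1]
width: 23.7
grasp_force: 30.0
clock: 20.5
tcp_pos: [393.2, -140.1, 136.0]
ee_rot: [-0.131, 0.991, -0.0, 0.001]
ft_force: [0.3, -0.5, -2.6]
width: 23.5
grasp_force: 30.0
scene H -54:11/13/16 -48:5/10/16 -42:-6/0/6 -36:-13/-10/-4
scene B -54:8/11/14 -48:4/10/11 -42:0/11/13 -36:10/11/14 -30:11/12/14 -24:6/11/13
wrist H -138:-76/-36/14 -132:-76/-33/14 -84:64/70/74 -78:54/61/75 -72:53/53/53 -48:7/10/13 -42:-19/0/6 -36:-18/-14/-3 -30:-14/-13/-12
wrist B -138:-76/-33/22 -132:-75/-30/22 -90:64/64/64 -84:64/68/74 -78:72/74/76 -60:-11/-10/-10 -54:-11/-10/-10 -48:-11/-10/-10 -42:-11/-10/-10 -36:-11/-11/-10 -30:-11/-10/-10 -24:-11/-11/-10
side H -138:-75/-41/-5 -132:-76/-41/-3 -90:66/79/79 -84:62/68/75 -78:58/71/72
side B -138:-76/-34/43 -132:-76/-37/45 -96:47/79/80 -90:48/57/79 -84:64/71/76 -78:68/71/72
[-271.01717291  -16.16227201]
1796 -0.0 -0.0 15.0
```

View pics/d7.png

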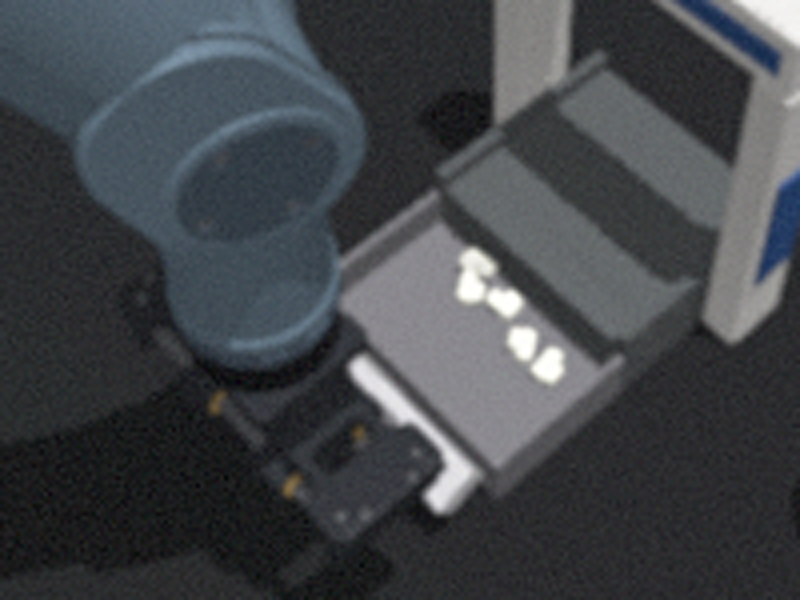

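All five chips lie in the tray at (478,262), (470,288), (505,300), (522,342) and (548,365). Now the push against the wall.

```bash
python3 -m jog '[[0,0,-0.004,0,1],[0.0048,0.0013,0,0,1],[0.0048,0.0013,0,0,1],[0.0048,0.0013,0,0,1],[0.0048,0.0013,0,0,1],[0.0048,0.0013,0,0,1],[0.0048,0.0013,0,0,1],[0,0,0,0,1]]'; python3 -c "
from h import *
prof(names=('wrist','side'))"
```

```text
clock: 21.45
tcp_pos: [422.1, -131.9, 131.3]
ee_rot: [-0.131, 0.991, 0.0, 0.0]
ft_force: [-2.0, -0.3, -3.2]
width: 23.2
grasp_force: 30.0
wrist H -132:-75/-32/20 -126:-78/-48/16 -96:41/42/42 -90:37/65/66 -84:32/33/36 -78:28/29/30 -72:24/25/25 -66:19/21/22 -60:14/15/18 -54:10/12/12 -48:6/7/9 -42:1/3/4 -36:-17/-16/-1 -30:-15/-11/-7
wrist B -132:-75/-33/19 -126:-75/-29/31 -120:30/31/31 -114:29/30/30 -108:29/29/30 -90:64/65/66 -60:-11/-11/-10 -54:-11/-11/-10 -48:-11/-11/-10 -42:-11/-11/-10 -36:-11/-11/-10 -30:-11/-11/-10 -24:-11/-11/-10
side H -132:-75/-38/1 -126:-77/-39/-6 -120:75/78/78 -108:48/51/53 -102:43/44/50
side B -132:-76/-38/14 -126:-74/-38/13 -120:71/78/80 -114:27/27/74 -108:27/39/58 -102:33/48/56 -90:58/61/63
```

```bash
python3 -m jog '[[0.0048,0.0013,0.002,0,1],[0.0048,0.0013,0.002,0,1],[0,0,0,0,1],[-0.006,-0.0016,0,0,1],[-0.01,-0.0026,0.01,0,1],[-0.006,-0.01,0.03,-0.02,1],[0,-0.02,0.03,-0.05,1],[0,-0.02,0.03,-0.05,1]]'; python3 -c "
from h import *
prof(names=('wrist','scene'))"
```

```text
clock: 22.35
tcp_pos: [409.4, -184.2, 236.8]
ee_rot: [-0.071, 0.998, -0.0, 0.001]
ft_force: [1.0, -0.6, -2.5]
width: 23.8
grasp_force: 30.0
wrist H -126:21/21/22 -120:21/21/22 -114:21/21/48 -108:45/48/51 -36:-15/-15/-14 -30:-15/-11/-6 -24:-9/-7/-6
wrist B -132:21/21/21 -126:21/21/22 -120:21/21/22 -114:21/21/22 -108:21/23/29 -60:-11/-11/-10 -54:-11/-11/-10 -48:-11/-11/-10 -42:-11/-11/-10 -36:-11/-11/-10 -30:-11/-11/-10 -24:-11/-11/-10
scene H -120:54/55/55 -114:52/55/59 -108:31/49/56 -102:40/42/45 -96:36/40/42 -90:31/35/39 -84:27/31/34 -78:25/27/32 -72:21/24/26 -66:18/22/25 -60:14/17/21 -54:10/14/17 -48:6/10/15 -42:5/8/12 -36:0/5/8 -30:-4/0/11 -24:-7/-3/5
scene B -126:51/54/55 -120:53/54/56 -114:51/54/57 -108:27/42/55 -102:36/52/58 -54:10/11/16 -48:12/13/16 -42:10/12/14 -36:11/12/16 -30:10/12/14 -24:11/12/14
```

```bash
python3 -m jog '[[0.006,-0.012,0,-0.04,1],[0.01,-0.022,0,-0.06,1],[0.01,-0.025,0,-0.06,1],[0.01,-0.025,0,-0.06,1],[0.006,-0.015,-0.01,-0.03,1],[0,0,-0.025,0,1],[0,0,-0.03,0,1],[0,0,-0.02,0,1]]'; python3 -m jog '[[0,0,-0.01,0,1],[0,0,-0.005,0,1],[0,0,-0.002,0,1],[0,0,-0.001,0,1],[0,0,-0.001,0,1],[0,0,0,0,1],[0,0,0,0,1],[0,0,0,0,1]]'; python3 -c "
from h import *
prof(names=('wrist','scene'))"
```

```text
clock: 23.25
tcp_pos: [450.3, -281.7, 146.8]
ee_rot: [0.054, 0.999, 0.001, -0.002]
ft_force: [-0.6, 0.0, -3.0]
width: 23.4
grasp_force: 30.0
clock: 24.05
tcp_pos: [451.3, -282.9, 131.8]
ee_rot: [0.054, 0.999, -0.0, 0.0]
ft_force: [0.3, 0.3, -3.1]
width: 23.5
grasp_force: 30.0
wrist H -132:-76/-33/17 -126:20/21/21 -120:20/21/21 -114:20/21/48 -108:44/47/50 -36:-16/-15/-14 -30:-15/-11/-6 -24:-9/-7/-6
wrist B -132:-76/-35/14 -126:-53/21/21 -120:20/21/21 -114:20/21/22 -108:21/23/29 -60:-11/-11/-11 -54:-11/-11/-11 -48:-11/-11/-11 -42:-12/-11/-11 -36:-12/-11/-11 -30:-12/-11/-11 -24:-12/-11/-11
scene H -138:-70/-39/58 -132:-70/-17/75 -126:-40/51/54 -120:51/52/55 -114:42/49/53 -108:37/42/51 -102:34/37/39 -96:30/34/37 -90:27/30/32 -84:22/27/31 -78:20/23/25 -72:16/20/24 -66:12/18/21 -60:7/13/17 -54:6/9/12 -48:3/5/8 -42:0/3/5 -36:-14/1/4 -30:-6/-3/0
scene B -138:-73/-12/76 -132:-68/-11/76 -126:9/52/54 -120:50/52/54 -114:23/40/53 -108:25/36/52 -60:1/10/13 -54:-3/10/12 -48:-4/10/13 -42:-9/10/13 -36:0/10/12 -30:0/11/12 -24:8/11/14
```

Not yet bearing (force still −3 N); lower a little more and watch.

```bash
python3 -m jog '[[0,0,-0.001,0,1],[0,0,0,0,1],[0,0,-0.001,0,1],[0,0,0,0,1],[0,0,-0.001,0,1],[0,0,0,0,1],[0,0,0,0,1],[0,0,0,0,1]]'
```

```text
clock: 24.95
tcp_pos: [451.1, -282.9, 130.5]
ee_rot: [0.054, 0.999, -0.0, -0.0]
ft_force: [-7.8, 4.7, 25.4]
width: 23.4
grasp_force: 30.0
```

```bash
python3 -m jog '[[0,0,0,0,0.6],[0,0,0,0,0.3],[0,0,0,0,0],[0,0,0,0,-0.5],[0,0,0,0,-1],[0,0,0,0,-1],[0,0,0,0,-1],[0,0,0,0,-1]]'; python3 -m jog '[[0,0,0.01,0,-1],[0,0,0.03,0,-1],[0,0,0.04,0,-1],[0,0,0.04,0,-1],[0,0,0.04,0,-1],[0,0,0,0,-1],[0,0,0,0,-1],[0,0,0,0,-1]]'; python3 -c "
from h import *
for n in ('wrist','side'): snap(n)
P=cloud('wrist');p=load('wrist')['p']
m=(p.min(-1)>120)&(abs(P[...,2]-20)<5)&(P[...,0]>430)&(P[...,0]<560)&(P[...,1]<-200)&(P[...,1]>-380);rect(P[m],'block');print(P[m][:,2].mean(),np.percentile(P[m][:,2],[5,95]))
save('side','d8')"
```

```text
clock: 25.75
tcp_pos: [451.2, -282.8, 128.3]
ee_rot: [0.054, 0.999, 0.0, -0.0]
ft_force: [0.9, 0.3, 0.1]
width: 76.6
grasp_force: 0.0
clock: 26.55
tcp_pos: [450.5, -282.5, 287.6]
ee_rot: [0.054, 0.999, 0.0, -0.001]
ft_force: [-0.2, 0.3, -0.8]
width: 88.3
grasp_force: 0.0
block 2471 [ 486.8 -285.4] [130.   30.3] 83.7
20.59501949158898 [19.30327924 21.87106434]
```

View pics/d8.png

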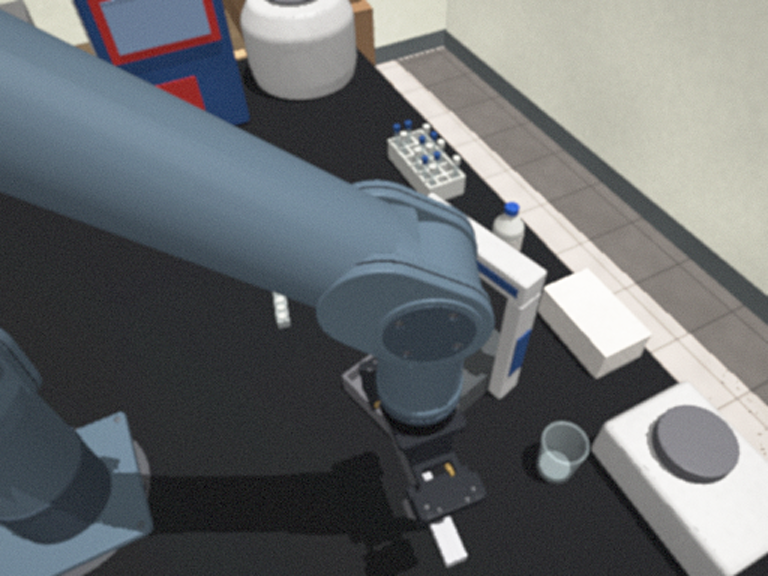

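The scraper stands flat (block top at 20 mm) at (448,540), clear of the tray. The beaker and strip are where they started.

```bash
python3 -c "
from plant import job_done; print(job_done())"
```

```text
the job is handed in; nothing more can be done
None
```

I handed the job in at about 27 s, and no pass/fail verdict came back: all five chips were in the catch tray when last seen, the scraper was standing flat on the bench clear of the station, and the beaker and reagent strip looked unmoved, though I did not re-check the tip box or jar.

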